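# Turn the carousel's sorting tray onto its drive keys, press it home and latch it

### The job

The round sorting tray of the motorised parts carousel was put back on its shaft at the wrong angle and rides on top of the three drive keys. Without lifting the tray off, turn it with a fingertip until its notches fall over the keys, press its hub down until the tray sits fully home, and then push the swing latch in over the tray's rim as far as it goes. Leave everything else on the table where it is.

Things in the scene. Friction and masses are not known exactly. Their poses are not given: they have to be found in the camera images.
- carousel: Base of the parts carousel, fixed to the table: low dark box 190 x 190 mm, grey top plate 42 mm above its underside. Origin: centre of the underside, on the vertical shaft axis; z up, -x the front with switch and knob. Heights below are above this origin. Three steel index blades (8 mm wide, 84 to 94 mm from the axis, tops at 60 mm) stand round the tray in the directions of the drive keys.
- hub_seat (a point): On the shaft axis, level with the steel shoulder (48 mm) where the tray's underside must come to rest. Three keys, 8 mm wide, reaching 21 mm from the axis, stand on it to 60 mm height, at 60, 180 and 300 degrees about z from the carousel's +x; the tray hides them. Oiled, slippery. Frame parallel to the carousel's.
- shaft_end (a point): Centre of the end face of the steel shaft, 30 mm in diameter, at 78 mm; three dark bars in the face point in the key directions. Low on the shaft three spring plungers stick out: once the notches meet the keys the tray drops 5 to 6 mm by its weight onto the plungers, and then needs a push down of about 10 N (under 20 N) over the last 6 to 7 mm to reach the shoulder, where it stays.
- tray: Loose white round tray, 160 mm across, 0.2 to 0.31 kg. Origin: centre of its underside, z up. Floor 4 mm thick, rim wall 3 mm thick, 28 mm high. Three upright dividers, 3 mm thick, 22 mm high, run from hub (30 mm radius) to rim at 60, 180, 300 degrees about z from the tray's +x and part three empty compartments. Underside at 60 mm while it rides on the keys, 48 mm when home (rim top then 76 mm).
- tray_hub (a point): Centre of the tray's hub, level with the hub's flat top 24 mm above the tray's underside; frame parallel to the tray's. Hub 60 mm in diameter, bore 31.5 mm; the flat ring to press on reaches from 16 to 30 mm from this point. When home, the shaft stands 6 mm above it. In the bore are three notches, 11 mm wide, reaching 23 mm from the axis, in line with the dividers.
- tray_rim (a point): Point on the tray's rim top, 80 mm from its axis, at the outer end of the divider at 180 degrees. Any notch fits any key: the tray drops when its yaw relative to the carousel is a multiple of 120 degrees (about 4 degrees of play either way). At the start it is 23 to 97 degrees anticlockwise from such a position; it can be turned either way, with less than 1 N at a divider.
- latch (a joint): Swing latch at the carousel's front right corner, on a vertical pin; rad. 0: parked, pointing away from the tray along the right side; grows anticlockwise seen from above to its stop at 1.57, where it points at the shaft and lies over the rim. Stays where left. Steel bar 14 mm wide, underside at 79 mm, top at 87 mm, tip 38 mm from the pivot: it passes over the rim only if the tray is fully home.
- latch_stud (a point): Centre of the top of the latch's upright black finger stud, 10 mm in diameter and 18 mm high (its foot on the bar's top), 31 mm from the pivot; moves with the latch. About 1.5 N at the stud swings it.
- latch_pivot (a point): Point on the latch's hinge axis, level with the bar's underside (79 mm); the pin head reaches 12 mm above it. Fixed to the carousel, 107 mm from the shaft axis.
- screwdriver: Bystander, to be left alone: slotted screwdriver with a red handle, 203 mm long, 25 mm high. Origin: centre of its underside.
- stepper_2: Bystander, to be left alone: small brass-coloured stepper motor lying shaft up, 99 x 64 x 32 mm with its leads. Origin: centre of its underside.
- stepper_0: Bystander, to be left alone: small grey stepper motor lying shaft up, 56 x 91 x 32 mm with its leads. Origin: centre of its underside.
- brick: Bystander, to be left alone: black power brick, 92 x 119 x 31 mm. Origin: centre of its underside.
- card_stack: Bystander, to be left alone: banded stack of plug-in cards, 68 x 96 x 22 mm. Origin: centre of its underside.
- mouse: Bystander, to be left alone: beige computer mouse, 99 x 79 x 34 mm. Origin: centre of its underside.
- tape_roll: Bystander, to be left alone: roll of packing tape lying flat, 104 mm across, 24 mm high. Origin: centre of its underside.
- marker_red: Bystander, to be left alone: red felt marker, 123 mm long, 16 mm thick. Origin: centre of its underside.

How it is judged:
By the outcome, as a careful person would: the job done as asked, in the order asked, and still so for the second after the job is handed in, with the robot touching nothing.
It also fails if it takes over 61 s, if anything falls off the work surface, if the arm or the gripper's body presses on something with over 40 N, if the wrist force passes 120 N, or if a joint passes its speed limit or range.

### The arm

A 7-joint arm with a two-finger parallel gripper is mounted at the origin on a cart in front of the work surface, level with it; the furniture and walls round the work are solid. World frame = base frame: x ahead of the robot, y to its left, z up, the work surface at z = 0. Lengths are in m, angles in rad, forces in N, time in s.
With the tool pointing down it reaches from about 0.4 to 0.85 m from the base axis. Payload 10.4 kg.
Tool frame: the origin (TCP) lies midway between the tips of the shut fingers; the grasp point (between the pads) lies 19 mm behind it; z points along the fingers, x is the direction in which the jaws open and shut, and the axes are right-handed (so a half turn about z gives the same grasp; the last joint's range is limited). The gripper opens to 85 mm and grips with 20 to 120 N. Pads are 22 mm wide; open, the fingers measure 114 mm over their backs; the gripper's body (76 mm by 85 mm) begins 54 mm behind the grasp point. The pads swing forward as they close: fully open they stand 13 mm farther back than shut.
Start: joints at [-0.023, 0.332, -0.065, 1.46, 0.022, 1.35, -0.088], TCP at [0.625, 0, 0.231] pointing down, gripper open.
Joint ranges: [-2.6, 2.6], [-0.5, 2.12], [-1.47, 1.34], [0.16, 2.42], [-1.27, 4.41], [0.06, 2.06], [-2.6, 2.6]. Speed limits (rad/s): [2.22, 2.22, 2.79, 2.79, 3.14, 3.14, 3.14].

### API

Orientations are given as a unit quaternion [x, y, z, w].
In Python, from workcell import manip, cams gives the robot as it stands.
- The arm moves only by the tool move_arm, never from a script. Its argument "moves" is a list of rows, each a list of 7 numbers: the turn, a rotation vector about the tool's x, y, z in degrees, then the shift along the tool's x, y, z in m, then the finger opening in m, from 0 to 0.0854. A call has 1 to 10 rows; each row is the pose to reach, as a shift and turn from the pose commanded when the call began, along the tool's axes at that moment; what a row does not reach only later rows make up. A row lasts 1/10 s, in which the tool goes at most 50 mm and 8.59 degrees, less where a joint would pass 70% of its speed; a pose out of reach is approached as far as the arm can. A call with a gripper value outside its range is refused whole. The fingers move at their own pace and stop on an object; "grip_force" is the grip in N (left out, the last holds). Time passes only in rows, so rows that repeat a pose let the fingers close. It gives the time, the measured TCP pose, the force and the opening at its end, in the units of the state.
- manip.get_obs(): the state, without advancing time (a new reading comes with each control period).
- cams.camera(name): name is "scene" or "side" or "wrist"; returns the picture (420x560x3 uint8, red, green, blue); there is no depth.
- cams.camera_params(name): a dict with "fx", "fy", "cx", "cy" (pixels), "dist_coeffs" ([k1, k2, p1, p2, k3] as OpenCV has them; the pictures are not rectified), "xyz" and "rotation" of the camera in the world. Camera axes: x right, y up, looking along -z (the intrinsics and any distortion apply to the point x, -y, -z); pixel columns grow to the right and rows downward; lengths in m; the calibration is good to about 2 mm. A picture is of the moment at which its call begins: read the wrist's pose just before it. camera_params takes no time and is no camera call; for the wrist camera it gives the pose at the moment of the call.
- manip.hand_in(): hands the job in, once; it reports no verdict.
The state is a dict: "clock": time; "joint_pos": joint angles; "joint_velocities": joint speeds; "tau": joint torques, N m; "position": TCP position; "ee_rot": TCP orientation; "ft_force": force on the tool from outside, world axes, zero at the start; "torque": the same for the moment, N m; "grip_width": opening from 0.0 (shut) to 1.0 (fully open).
Only numpy, scipy, OpenCV 4.12 (cv2) and the standard library are available. Lean on these libraries where they do the work, as an engineer would, in place of code of your own. Each camera call takes 0.05 s, during which the arm holds its last target. There are 200 camera calls.

## Working session

There is one attempt and no reset: what is moved stays moved. The work goes in short steps, Python scripts to look and compute and a tool call to move; the robot and the scene stay as the last step left them, time stands still between calls to the robot, and variables do not carry over. Pictures are saved under pics/ and viewed, about 8 in all and at most 12, crops included, and the job is handed in when it is done.

Besides the shell and the picture viewer there is one more tool, called after "Request:" by a JSON object that holds its "api" and its "payload", one argument or row to a line. move_arm: Moves the arm, as the interface text tells. Its arguments: {"type":"object","properties":{"moves":{"type":"array","items":{"type":"array","items":{"type":"number"}}},"grip_force":{"type":"number"}},"required":["moves"]}

```bash
ls; mkdir -p pics; python3 - <<'E'
from workcell import manip,cams
import cv2
print(manip.get_obs())
for n in ["scene","side","wrist"]:
    p=cams.camera_params(n);print(n,p)
    cv2.imwrite(f"pics/{n}0.png",cams.camera(n)[:,:,::-1])
E
```

```text
pics
{'clock': 0.0, 'joint_pos': array([-0.02261884,  0.33286773, -0.06471792,  1.46098198,  0.02158443,
        1.34988916, -0.08851237]), 'joint_velocities': array([-0.00166142, -0.00161249,  0.00060899,  0.00051678, -0.00019176,
       -0.00101077, -0.00123399]), 'tau': array([ 4.98105128e-04, -6.25449800e+01,  4.97091911e-02, -3.91610491e+01,
        1.63588714e-02,  9.83294769e-03, -6.01235030e-06]), 'position': array([6.24608687e-01, 2.14081772e-05, 2.30499146e-01]), 'ee_rot': array([ 9.99999736e-01,  2.09235539e-05, -7.25263713e-04,  2.38484344e-05]), 'ft_force': array([-0.33369643, -0.10871019,  1.19717317]), 'torque': array([-0.00266302,  0.00472339, -0.00689879]), 'grip_width': 0.9981597654056925}
scene {'fx': 495.79124084007185, 'fy': 495.79124084007185, 'cx': 276.7235695814891, 'cy': 207.97731536972003, 'dist_coeffs': array([0.05470354, 0.        , 0.        , 0.        , 0.        ]), 'xyz': array([-0.1997822 ,  0.49493376,  1.16781372]), 'rotation': array([-0.15692222,  0.32036654,  0.8337153 , -0.42149673])}
side {'fx': 542.5672633632192, 'fy': 542.5672633632192, 'cx': 278.27246480971047, 'cy': 214.18025971673657, 'dist_coeffs': array([-0.05790693,  0.        ,  0.        ,  0.        ,  0.        ]), 'xyz': array([-0.38817832, -0.90197415,  0.83871219]), 'rotation': array([ 0.44750976, -0.20509741, -0.36572067,  0.78988509])}
wrist {'fx': 321.96259044914217, 'fy': 321.96259044914217, 'cx': 277.3211707024578, 'cy': 203.78717212429305, 'dist_coeffs': array([-0.04444027,  0.        ,  0.        ,  0.        ,  0.        ]), 'xyz': array([0.62400014, 0.08026961, 0.37402144]), 'rotation': array([-1.55799511e-01,  5.84692009e-04, -5.71761915e-04,  9.87788360e-01])}
```

View pics/scene0.png

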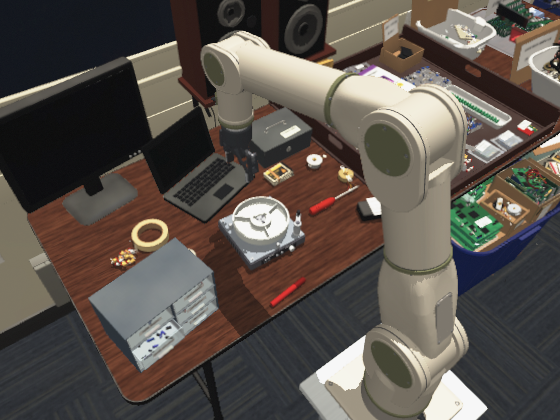

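View pics/wrist0.png

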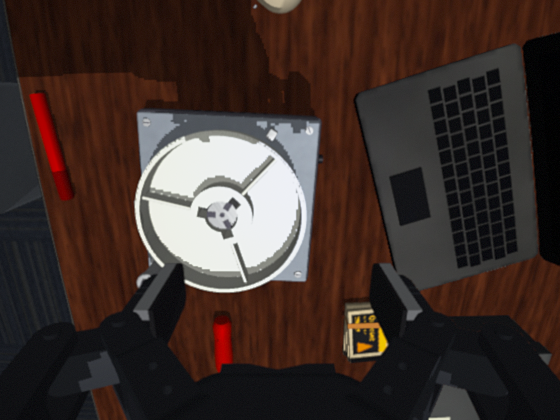

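```bash
cat > h.py <<'E'
import numpy as np,cv2
from scipy.spatial.transform import Rotation as R
from workcell import manip,cams
def ray(p,uv):
    K=np.array([[p['fx'],0,p['cx']],[0,p['fy'],p['cy']],[0,0,1]])
    n=cv2.undistortPoints(np.array([[uv]],float),K,p['dist_coeffs'])[0,0]
    return R.from_quat(p['rotation']).apply([n[0],-n[1],-1])
def at_z(p,uv,z):
    d=ray(p,uv);return p['xyz']+d*(z-p['xyz'][2])/d[2]
def proj(p,X):
    c=R.from_quat(p['rotation']).inv().apply(np.atleast_2d(X)-p['xyz'])
    K=np.array([[p['fx'],0,p['cx']],[0,p['fy'],p['cy']],[0,0,1]])
    return cv2.projectPoints(c*[1,-1,-1],np.zeros(3),np.zeros(3),K,p['dist_coeffs'])[0][:,0]
E
python3 - <<'E'
import cv2
i=cv2.imread('pics/wrist0.png')[95:305,120:330]
j=cv2.imread('pics/side0.png')
cv2.imwrite('pics/w0c.png',cv2.resize(i,None,fx=2.8,fy=2.8,interpolation=cv2.INTER_CUBIC))
E
```

```text
(no output)
```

View pics/w0c.png

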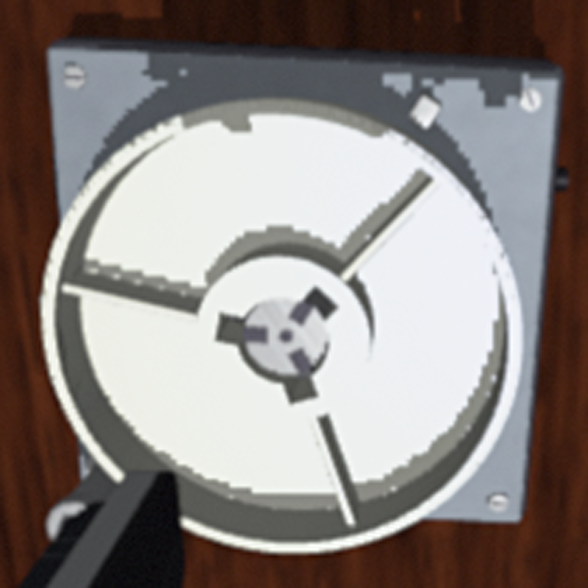

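View pics/side0.png

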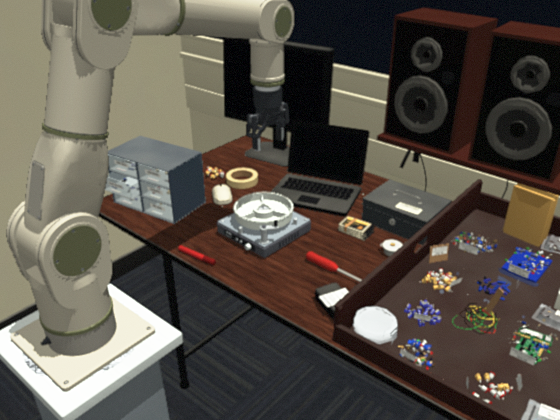

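```bash
python3 - <<'E'
from h import *
p=cams.camera_params('wrist')
c=lambda u,v:(119.68+u/2.8,94.68+v/2.8)  # resize half-pixel
P=lambda u,v,z:at_z(p,c(u,v),z)
s=P(285,336,.078);print('shaft',s)
A=lambda q,o:np.degrees(np.arctan2(*(q-o)[[1,0]]))
for q in [(245,333),(312,303),(305,372)]:print('bar',A(P(*q,.078),s))
for n,q in dict(blade=(427,108)).items():
    x=P(*q,.060);print(n,x,np.hypot(*(x-s)[:2]),A(x,s))
k=[P(u,v,.042) for u,v in [(49,50),(562,70),(520,522)]]
print('corners',k,A(k[1],k[0]),A(k[1],k[2]),'ctr',(k[0]+k[2])/2,np.linalg.norm(k[1]-k[0]),np.linalg.norm(k[2]-k[1]))
for q in [(66,288),(430,175),(351,522)]:
    x=P(*q,.082);print('div',x,np.hypot(*(x-s)[:2]),A(x,s))
print('latch thing',P(66,518,.09))
E
```

```text
shaft [ 0.56898176 -0.02667256  0.078     ]
bar 175.41427588763958
bar 50.39824893955911
bar -64.8998167718092
blade [0.61881329 0.04979398 0.06      ] 0.0912705550643446 56.90861744091547
corners [array([0.48294365, 0.0693473 , 0.042     ]), array([0.66695936, 0.06146689, 0.042     ]), array([ 0.65660901, -0.1230327 ,  0.042     ])] -2.4521734195910843 86.78909733996642 ctr [ 0.56977633 -0.0268427   0.042     ] 0.18418436655038878 0.18478968795673784
div [ 0.4955885  -0.00781681  0.082     ] 0.07577670783151867 165.59153095176453
div [0.62002709 0.03043963 0.082     ] 0.07659914794235713 48.21051852610552
div [ 0.59007465 -0.09850544  0.082     ] 0.07486569865883007 -73.63573268048727
latch thing [ 0.48738173 -0.09252923  0.09      ]
```

Request:
{"api": "move_arm", "payload": {
  "moves": [
    [0,0,0,-0.02,0.03,0.015,0],
    [0,0,0,-0.04,0.06,0.035,0],
    [0,0,0,-0.056,0.085,0.05,0],
    [0,0,0,-0.056,0.085,0.05,0],
    [0,0,0,-0.056,0.085,0.05,0],
    [0,0,0,-0.056,0.085,0.05,0],
    [0,0,0,-0.056,0.085,0.05,0]
  ]
}}

```text
clock: 0.85
position: [0.5698, -0.0837, 0.1818]
ee_rot: [1.0, 0.001, 0.001, -0.0]
ft_force: [-0.3, 0.4, 0.1]
grip_width: 0.002
```

```bash
python3 - <<'E'
from h import *
import json
o=manip.get_obs();print(o['clock'],o['position'],o['grip_width'],o['joint_velocities'].round(3))
p=cams.camera_params('wrist');json.dump({k:np.array(v).tolist() for k,v in p.items()},open('w1.json','w'))
i=cams.camera('wrist')[:,:,::-1];cv2.imwrite('pics/w1.png',i)
x=proj(p,[.569,-.027,.08]);print(x)
u=max(0,int(x[0,0])-140);v=max(0,int(x[0,1])-110);print(u,v)
cv2.imwrite('pics/w1c.png',cv2.resize(i[v:v+225,u:u+275],None,fx=2.6,fy=2.6,interpolation=cv2.INTER_CUBIC))
E
```

```text
0.85 [ 0.56980783 -0.08367838  0.18180198] 0.0019796764825781962 [ 0.002 -0.     0.002  0.005  0.002 -0.001  0.002]
[[277.33768749 133.00617443]]
137 23
```

View pics/w1c.png

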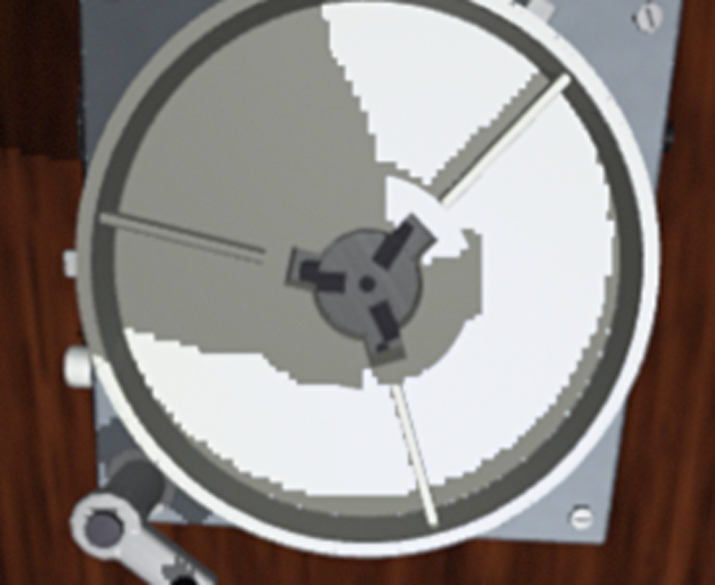

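```bash
python3 - <<'E'
from h import *
import json
p=json.load(open('w1.json'));p={k:np.array(v) for k,v in p.items()}
P=lambda u,v,z:at_z(p,(136.7+u/2.6,22.7+v/2.6),z)
s=P(368,284,.078);print('shaft',s)
A=lambda q,o:np.degrees(np.arctan2(*(q-o)[[1,0]]))
for q in [(305,270),(411,221),(385,347)]:print('bar?',A(P(*q,.078),s),np.hypot(*(P(*q,.078)-s)[:2]))
for q in [(65,262),(545,4)]:
    x=P(*q,.060);print('blade',x,np.hypot(*(x-s)[:2]),A(x,s))
for q,r in [((103,216),(263,258)),((565,79),(443,200)),((432,523),(397,387))]:
    for z in (.082,.076,.070):
        x=P(*q,z);y=P(*r,z);print('div',x.round(4),np.hypot(*(x-s)[:2]).round(4),A(x,s).round(1),'line',A(x,y).round(1))
for z in (.088,.076):
    e=[P(*q,z) for q in [(76,250),(661,250),(365,558)]];print('rim diam',z,e[1][0]-e[0][0],(e[0]+e[1])[0]/2,e[2][1]+.08)
for q in [(103,526)]:
    for z in (.091,):
        x=P(*q,z);print('pivot',x,np.hypot(*(x-s)[:2]),A(x,s))
print('stud',P(183,580,.105))
print('corner',P(605,543,.042),P(683,0,.042),P(97,520,.042))
E
python3 - <<'E'
import cv2
i=cv2.imread('pics/w1.png')[180:300,110:310]
cv2.imwrite('pics/w1d.png',cv2.resize(i,None,fx=3,fy=3,interpolation=cv2.INTER_CUBIC))
E
```

```text
shaft [ 0.56968175 -0.02639219  0.078     ]
bar? 167.6473377412323 0.018629843669976828
bar? 55.35691929938279 0.021453894201692247
bar? -74.5843622609516 0.019058229916017317
blade [ 0.47567205 -0.02103964  0.06      ] 0.09416195503523528 176.74131424027027
blade [0.62030928 0.0512424  0.06      ] 0.09268375130993727 56.890589671364765
div [ 0.4954 -0.0071  0.082 ] 0.0767 165.4 line 165.3
div [ 0.4936 -0.0071  0.076 ] 0.0785 165.8 line 165.3
div [ 0.4918 -0.0072  0.07  ] 0.0802 166.2 line 165.3
div [0.6224 0.0284 0.082 ] 0.0761 46.1 line 44.5
div [0.6238 0.0292 0.076 ] 0.0776 45.8 line 44.5
div [0.6251 0.03   0.07  ] 0.079 45.5 line 44.5
div [ 0.5897 -0.0992  0.082 ] 0.0755 -74.6 line -75.2
div [ 0.5902 -0.1015  0.076 ] 0.0779 -74.7 line -75.2
div [ 0.5908 -0.1039  0.07  ] 0.0803 -74.8 line -75.2
rim diam 0.088 0.16184075020284933 0.56981304533928 -0.028366965280748335
rim diam 0.076 0.1700269753940491 0.5698712643930299 -0.0336721422709506
pivot [ 0.48976824 -0.09665668  0.091     ] 0.10641083959313548 -138.6762343732953
stud [ 0.51614594 -0.10784074  0.105     ]
corner [ 0.65704177 -0.12283427  0.042     ] [0.6662919 0.0567201 0.042    ] [ 0.47129078 -0.11380525  0.042     ]
```

View pics/w1d.png

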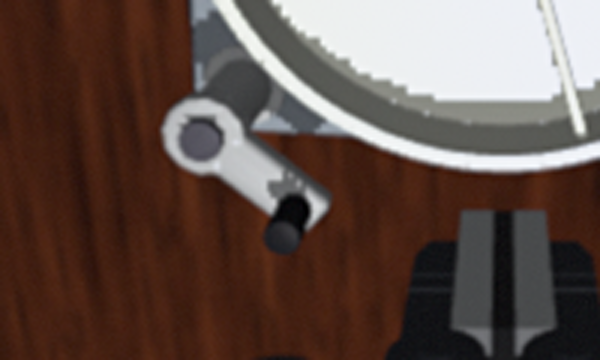

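Request:
{"api": "move_arm", "payload": {
  "moves": [
    [0,0,-8,-0.005,-0.003,0,0],
    [0,0,-15,-0.0095,-0.005,0.02,0],
    [0,0,-15,-0.0095,-0.005,0.05,0],
    [0,0,-15,-0.0095,-0.005,0.07,0],
    [0,0,-15,-0.0095,-0.005,0.085,0],
    [0,0,-15,-0.0095,-0.005,0.095,0],
    [0,0,-15,-0.0095,-0.005,0.103,0],
    [0,0,-15,-0.0095,-0.005,0.11,0],
    [0,0,-15,-0.0095,-0.005,0.11,0]
  ]
}}

```text
clock: 1.8
position: [0.5593, -0.0799, 0.0708]
ee_rot: [0.991, 0.131, -0.0, -0.0]
ft_force: [-0.4, -0.1, 0.0]
grip_width: 0.002
```

```bash
python3 - <<'E'
from h import *
import json
o=manip.get_obs();print(o['clock'],o['position'],o['ft_force'])
p=cams.camera_params('wrist')
i=cams.camera('wrist')[:,:,::-1];cv2.imwrite('pics/w2.png',i)
E
```

```text
1.8 [ 0.55933371 -0.07993861  0.07081047] [-0.43849284 -0.08261752  0.02380817]
```

View pics/w2.png

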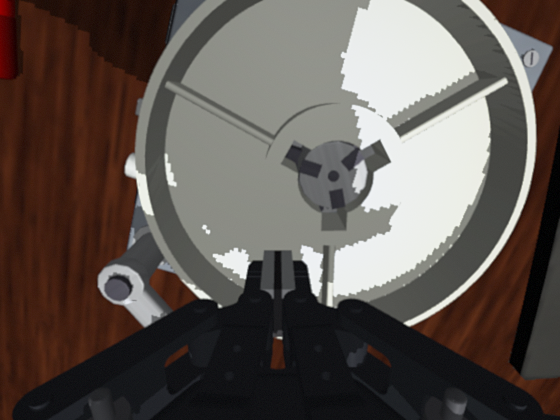

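Request:
{"api": "move_arm", "payload": {
  "moves": [
    [0,0,-2,0.0018,0.0008,0,0],
    [0,0,-4,0.0035,0.0015,0,0],
    [0,0,-6,0.0053,0.0022,0,0],
    [0,0,-8,0.0071,0.0029,0,0],
    [0,0,-10,0.0089,0.0034,0,0],
    [0,0,-12,0.0107,0.0039,0,0],
    [0,0,-14,0.0126,0.0043,0,0],
    [0,0,-16,0.0144,0.0047,0,0],
    [0,0,-18,0.0163,0.005,0,0],
    [0,0,-18,0.0163,0.005,0,0]
  ]
}}

```text
clock: 2.85
position: [0.5772, -0.0806, 0.0721]
ee_rot: [0.959, 0.284, 0.001, 0.0]
ft_force: [0.4, -0.2, 0.1]
grip_width: -0.002
```

```bash
python3 - <<'E'
from h import *
import json
o=manip.get_obs();print(o['clock'],o['position'],o['ft_force'])
p=cams.camera_params('wrist');json.dump({k:np.array(v).tolist() for k,v in p.items()},open('w3.json','w'))
i=cams.camera('wrist')[:,:,::-1];cv2.imwrite('pics/w3.png',i)
E
```

```text
2.85 [ 0.57722222 -0.0806373   0.07210725] [ 0.43303432 -0.15199184  0.13758913]
```

View pics/w3.png

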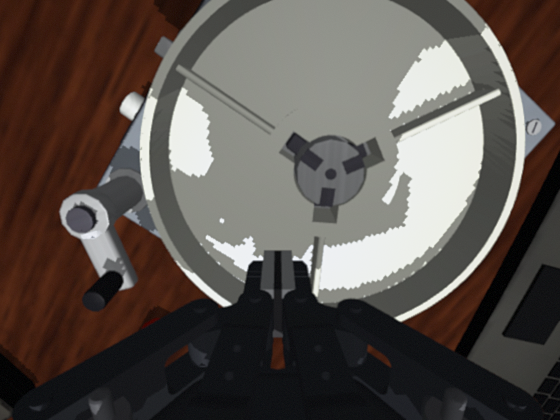

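```bash
python3 - <<'E'
from h import *
import json
p=json.load(open('w3.json'));p={k:np.array(v) for k,v in p.items()}
s=np.array([.5697,-.0264])
print(proj(p,[.5697,-.0264,.078]))
A=lambda q,o:np.degrees(np.arctan2(*(q-o)[[1,0]]))
for q,r in [((180,68),(272,130)),((497,92),(393,133)),((315,293),(319,240))]:
    for z in (.082,.076):
        x=at_z(p,q,z)[:2];y=at_z(p,r,z)[:2];print(z,np.hypot(*(x-s)),A(x,s),A(x,y))
for z in (.088,.082): print(z,at_z(p,(524,130),z)-at_z(p,(140,150),z))
E
```

```text
[[330.3826549  174.14243378]]
0.082 0.07453581779807118 177.70732330437073 179.16607736072464
0.076 0.07623007553212752 178.1083271496579 179.16607736072464
0.082 0.0738695818652603 61.144734302878746 55.193313562614
0.076 0.07747422265767774 59.871062732849126 55.19331356261389
0.082 0.057638687546063806 -62.06730870040005 -58.59778290585701
0.076 0.06153694677709261 -60.98297405220893 -58.59778290585709
0.088 [0.12389027 0.09029771 0.        ]
0.082 [0.12972232 0.09454841 0.        ]
```

Request:
{"api": "move_arm", "payload": {
  "moves": [
    [0,0,0,-0.003,0,0,0],
    [0,0,0,-0.003,0,-0.01,0],
    [0,0,0,-0.003,0,-0.03,0],
    [0,0,0,0.002,-0.01,-0.05,0.02],
    [0,0,0,0.012,-0.03,-0.05,0.038],
    [0,0,0,0.0232,-0.0496,-0.05,0.038],
    [0,0,0,0.0232,-0.0496,-0.05,0.038],
    [0,0,0,0.0232,-0.0496,-0.05,0.038],
    [0,0,0,0.0232,-0.0496,-0.05,0.038]
  ]
}}

```text
clock: 3.8
position: [0.5691, -0.0275, 0.1217]
ee_rot: [0.959, 0.283, 0.0, 0.0]
ft_force: [-0.4, 0.3, -0.6]
grip_width: 0.448
```

```bash
python3 - <<'E'
from h import *
o=manip.get_obs();print(o['clock'],o['position'],o['ft_force'],o['grip_width'])
p=cams.camera_params('wrist')
i=cams.camera('wrist')[:,:,::-1]
print(proj(p,[[.5697,-.0264,.078],o['position']]))
cv2.imwrite('pics/w4.png',i)
E
```

```text
3.8 [ 0.56909503 -0.02751623  0.12172443] [-0.43982721  0.26471925 -0.5960146 ] 0.4482356294369351
[[279.05320977 233.0021774 ]
 [277.25076189 268.49139774]]
```

View pics/w4.png

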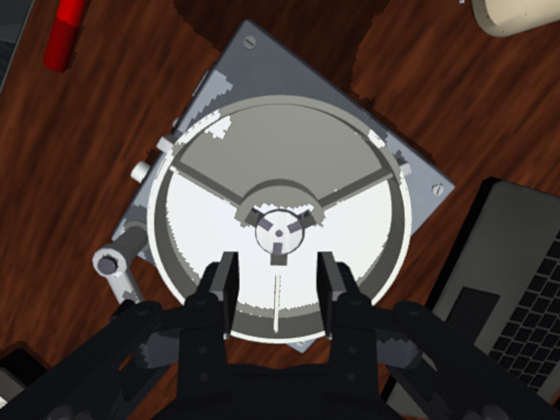

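Request:
{"api": "move_arm", "payload": {
  "moves": [
    [0,0,0,0.001,-0.0006,0.01,0.038],
    [0,0,0,0.001,-0.0006,0.025,0.038],
    [0,0,0,0.001,-0.0006,0.034,0.038],
    [0,0,0,0.001,-0.0006,0.037,0.038],
    [0,0,0,0.001,-0.0006,0.04,0.038],
    [0,0,0,0.001,-0.0006,0.042,0.038],
    [0,0,0,0.001,-0.0006,0.044,0.038],
    [0,0,0,0.001,-0.0006,0.044,0.038]
  ]
}}

```text
clock: 4.65
position: [0.5696, -0.0254, 0.0775]
ee_rot: [0.959, 0.284, 0.0, 0.0]
ft_force: [-0.3, 1.1, 0.2]
grip_width: 0.449
```

Request:
{"api": "move_arm", "payload": {
  "moves": [
    [0,0,0,0,0.0008,0.001,0.038],
    [0,0,0,0,0.0008,0.002,0.038],
    [0,0,0,0,0.0008,0.003,0.038],
    [0,0,0,0,0.0008,0.004,0.038],
    [0,0,0,0,0.0008,0.004,0.038]
  ]
}}

```text
clock: 5.15
position: [0.57, -0.0259, 0.0731]
ee_rot: [0.959, 0.284, 0.0, -0.0]
ft_force: [0.1, -0.7, 0.1]
grip_width: 0.451
```

Request:
{"api": "move_arm", "payload": {
  "moves": [
    [0,0,0,0,0,0.001,0.038],
    [0,0,0,0,0,0.002,0.038],
    [0,0,0,0,0,0.003,0.038],
    [0,0,0,0,0,0.004,0.038],
    [0,0,0,0,0,0.004,0.038]
  ]
}}

```text
clock: 5.65
position: [0.5701, -0.0259, 0.0708]
ee_rot: [0.959, 0.284, 0.0, 0.0]
ft_force: [-8.5, 0.1, 16.5]
grip_width: 0.444
```

Request:
{"api": "move_arm", "payload": {
  "moves": [
    [0,0,0,0,0,0.0005,0.038],
    [0,0,0,0,0,0.001,0.038],
    [0,0,0,0,0,0.001,0.038]
  ]
}}

```text
clock: 5.95
position: [0.5702, -0.0259, 0.0707]
ee_rot: [0.959, 0.284, 0.0, 0.0]
ft_force: [-11.6, 0.1, 25.5]
grip_width: 0.443
```

```bash
python3 - <<'E'
from h import *
o=manip.get_obs();print(o['clock'],o['position'],o['ft_force'],o['torque'],o['grip_width'])
E
```

```text
5.95 [ 0.57017445 -0.02587281  0.0707349 ] [-11.58088289   0.13832381  25.53525353] [-0.02610604  2.78041207 -0.0066427 ] 0.44283194514858304
```

```bash
python3 - <<'E'
from h import *
w=cams.camera('wrist')[:,:,::-1];s=cams.camera('side')[:,:,::-1]
cv2.imwrite('pics/w5.png',w);cv2.imwrite('pics/s5.png',s)
q=proj(cams.camera_params('side'),[.57,-.026,.09])[0].astype(int);print(q)
a=cv2.resize(s[q[1]-60:q[1]+50,q[0]-55:q[0]+55],(400,400),interpolation=cv2.INTER_CUBIC)
b=cv2.resize(w[110:310,170:370],(400,400),interpolation=cv2.INTER_CUBIC)
cv2.imwrite('pics/m5.png',np.hstack([a,b]))
E
```

```text
[262 204]
```

View pics/m5.png

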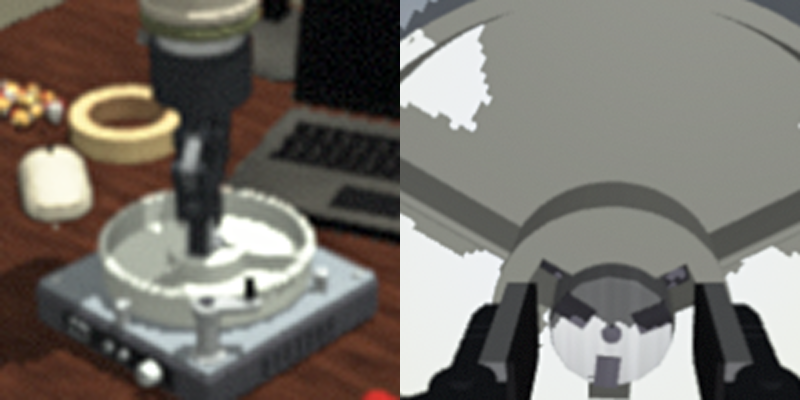

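```bash
python3 - <<'E'
from h import *
ps=cams.camera_params('side')
a=cv2.imread('pics/side0.png').astype(np.float32);b=cv2.imread('pics/s5.png').astype(np.float32)
c=np.array([.5697,-.0264])
for ang in (180,200,215,270,285,300):
    d=np.array([np.cos(np.radians(ang)),np.sin(np.radians(ang))])
    q=proj(ps,[[*(c+.0785*d),z] for z in (.088,.082,.076,.06)])
    u=int(round(q[0,0]))
    v0=int(q[0,1])-5
    pa=a[v0:v0+28,u-1:u+2].mean((1,2)).astype(int);pb=b[v0:v0+28,u-1:u+2].mean((1,2)).astype(int)
    print(ang,u,v0,'z88,82,76,60 rows',(q[:,1]-v0).round(1));print(pa.tolist());print(pb.tolist())
E
```

```text
180 243 211 z88,82,76,60 rows [ 5.4  7.4  9.3 14.3]
[253, 253, 253, 254, 251, 224, 215, 192, 151, 128, 126, 127, 126, 126, 123, 123, 121, 114, 111, 108, 104, 118, 154, 179, 148, 102, 79, 63]
[172, 174, 173, 172, 171, 173, 172, 176, 193, 217, 210, 174, 138, 127, 129, 141, 148, 134, 125, 117, 110, 119, 159, 182, 152, 104, 78, 62]
200 252 214 z88,82,76,60 rows [ 5.1  7.1  9.  14.1]
[161, 159, 167, 212, 248, 254, 243, 187, 137, 131, 134, 135, 135, 134, 131, 120, 109, 105, 105, 106, 126, 165, 192, 198, 195, 182, 139, 93]
[157, 156, 158, 169, 165, 142, 127, 123, 146, 192, 209, 173, 141, 135, 137, 138, 138, 136, 129, 116, 115, 154, 194, 203, 201, 186, 141, 96]
215 259 215 z88,82,76,60 rows [ 5.   6.9  8.9 14. ]
[130, 129, 144, 214, 252, 254, 234, 178, 140, 135, 147, 160, 161, 149, 125, 107, 102, 104, 103, 110, 147, 186, 190, 165, 121, 110, 114, 127]
[145, 151, 141, 135, 135, 132, 156, 231, 254, 248, 217, 184, 166, 151, 131, 127, 131, 137, 129, 120, 148, 189, 194, 169, 123, 113, 117, 129]
270 285 209 z88,82,76,60 rows [ 5.6  7.5  9.4 14.5]
[254, 253, 254, 251, 232, 201, 218, 210, 177, 156, 1
[... 193 characters left out ...]
 185, 202, 203, 187, 150, 108, 93]
285 289 206 z88,82,76,60 rows [ 5.3  7.2  9.1 14.1]
[128, 147, 177, 195, 222, 241, 240, 219, 194, 170, 153, 151, 157, 161, 158, 153, 148, 147, 156, 181, 194, 195, 196, 198, 193, 174, 137, 102]
[163, 141, 130, 121, 126, 147, 187, 224, 236, 226, 230, 229, 207, 172, 158, 160, 161, 160, 154, 156, 170, 187, 198, 202, 199, 179, 140, 104]
300 291 202 z88,82,76,60 rows [ 5.7  7.6  9.4 14.4]
[193, 211, 219, 210, 197, 204, 218, 218, 221, 218, 202, 169, 159, 160, 163, 166, 168, 175, 176, 176, 169, 156, 165, 192, 198, 197, 198, 193]
[55, 68, 115, 162, 194, 212, 214, 200, 197, 217, 242, 250, 243, 223, 194, 175, 162, 158, 160, 168, 162, 145, 151, 184, 200, 202, 202, 198]
```

Request:
{"api": "move_arm", "payload": {
  "moves": [
    [0,0,0,0,0,-0.003,0.038],
    [0,0,0,0,0,-0.01,0.038],
    [0,0,0,0,0,-0.035,0.038],
    [0,0,0,0,0,-0.065,0.03],
    [0,0,8,-0.02,0.01,-0.065,0],
    [0,0,16,-0.05,0.02,-0.065,0],
    [0,0,24,-0.08,0.035,-0.065,0],
    [0,0,32,-0.11,0.045,-0.065,0],
    [0,0,40,-0.1246,0.0511,-0.065,0],
    [0,0,48,-0.1246,0.0511,-0.065,0]
  ]
}}

```text
clock: 7.05
position: [0.4919, -0.1393, 0.1335]
ee_rot: [0.991, -0.135, -0.0, 0.0]
ft_force: [0.8, -0.2, 0.3]
grip_width: 0.001
```

Request:
{"api": "move_arm", "payload": {
  "moves": [
    [0,0,8,0,0,0,0],
    [0,0,16,0,0,0,0],
    [0,0,24,0,0,0,0],
    [0,0,33,0,0,0,0],
    [0,0,33,0,0,0,0],
    [0,0,33,0,0,0,0]
  ]
}}

```text
clock: 7.65
position: [0.4933, -0.1366, 0.1334]
ee_rot: [0.914, -0.405, 0.0, -0.0]
ft_force: [0.1, 0.2, -0.8]
grip_width: -0.0
```

```bash
python3 - <<'E'
from h import *
o=manip.get_obs();print(o['clock'],o['position'],o['ee_rot'],o['ft_force'],o['grip_width'])
p=cams.camera_params('wrist');w=cams.camera('wrist')[:,:,::-1];cv2.imwrite('pics/w6.png',w)
s=cams.camera('side')[:,:,::-1];cv2.imwrite('pics/s6.png',s)
pv=np.array([.4902,-.098]);d=np.array([.669,-.743])
print(proj(p,[[*pv,.091],[*(pv+.031*d),.105],o['position']]))
a=cv2.imread('pics/s5.png').astype(np.float32);ps=cams.camera_params('side');b=s.astype(np.float32)
for u,v0 in ((243,211),(252,214),(259,215),(289,206)):
    print(a[v0+5:v0+16,u-1:u+2].mean((1,2)).astype(int).tolist());print(b[v0+5:v0+16,u-1:u+2].mean((1,2)).astype(int).tolist())
E
```

```text
7.65 [ 0.49332868 -0.13660801  0.13336009] [ 9.14401236e-01 -4.04809063e-01  3.32113463e-05 -4.11852007e-05] [ 0.1077934   0.20821626 -0.83111492] -0.00023438178899310382
[[229.20332372 196.7173244 ]
 [280.90526334 203.9941636 ]
 [280.83904527 266.15333693]]
[173, 172, 176, 193, 217, 210, 174, 138, 127, 129, 141]
[253, 253, 254, 255, 253, 198, 140, 128, 129, 129, 129]
[142, 127, 123, 146, 192, 209, 173, 141, 135, 137, 138]
[221, 179, 164, 165, 166, 155, 143, 138, 136, 137, 137]
[132, 156, 231, 254, 248, 217, 184, 166, 151, 131, 127]
[132, 157, 235, 255, 253, 192, 138, 133, 130, 125, 126]
[147, 187, 224, 236, 226, 230, 229, 207, 172, 158, 160]
[146, 178, 218, 235, 227, 226, 224, 204, 173, 159, 160]
```

View pics/w6.png

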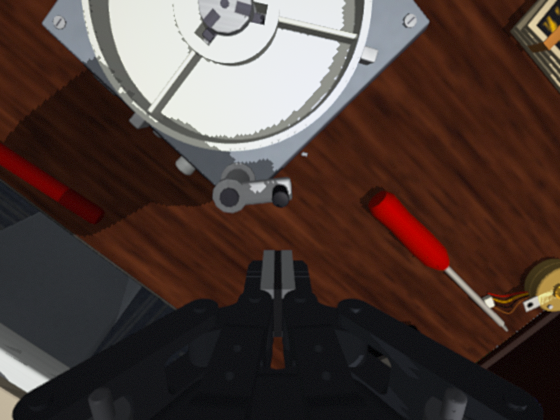

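Request:
{"api": "move_arm", "payload": {
  "moves": [
    [0,0,0,0,0,0.015,0],
    [0,0,0,0,0,0.03,0],
    [0,0,0,0,0,0.038,0],
    [0,0,0,0,0,0.038,0]
  ]
}}

```text
clock: 8.15
position: [0.4926, -0.1366, 0.0944]
ee_rot: [0.914, -0.406, -0.001, 0.0]
ft_force: [-1.1, 0.5, 0.8]
grip_width: 0.0
```

Request:
{"api": "move_arm", "payload": {
  "moves": [
    [0,0,0,0,-0.004,0,0],
    [0,0,0,0,-0.008,0,0],
    [0,0,-8,0.0019,-0.0125,0,0],
    [0,0,-16,0.0032,-0.0171,0,0],
    [0,0,-24,0.0038,-0.022,0,0],
    [0,0,-32,0.0038,-0.0268,0,0],
    [0,0,-40,0.003,-0.0316,0,0],
    [0,0,-48,0.0016,-0.0363,0,0],
    [0,0,-56,-0.0004,-0.0408,0,0],
    [0,0,-56,-0.0004,-0.0408,0,0]
  ]
}}

```text
clock: 9.15
position: [0.524, -0.1086, 0.0959]
ee_rot: [0.997, 0.071, 0.0, 0.0]
ft_force: [-0.2, 0.6, 0.1]
grip_width: -0.002
```

Request:
{"api": "move_arm", "payload": {
  "moves": [
    [0,0,-4,0.001,-0.0022,0,0],
    [0,0,-8,0.0019,-0.0045,0,0],
    [0,0,-12,0.0026,-0.0068,0,0],
    [0,0,-16,0.0032,-0.0091,0,0],
    [0,0,-20,0.0036,-0.0115,0,0],
    [0,0,-24,0.0038,-0.014,0,0],
    [0,0,-28,0.0039,-0.0164,0,0],
    [0,0,-32,0.0038,-0.0188,0,0],
    [0,0,-34,0.0037,-0.02,0,0],
    [0,0,-34,0.0037,-0.02,0,0]
  ]
}}

```text
clock: 10.15
position: [0.5248, -0.0896, 0.0959]
ee_rot: [0.934, 0.357, 0.001, 0.001]
ft_force: [1.9, -4.1, -0.5]
grip_width: -0.004
```

Request:
{"api": "move_arm", "payload": {
  "moves": [
    [0,0,0,0,-0.0008,0,0],
    [0,0,0,0,-0.0016,0,0],
    [0,0,0,0,-0.0016,0,0]
  ]
}}

```text
clock: 10.45
position: [0.5246, -0.0894, 0.0961]
ee_rot: [0.934, 0.356, 0.001, 0.002]
ft_force: [6.0, -7.6, -1.7]
grip_width: 0.002
```

Request:
{"api": "move_arm", "payload": {
  "moves": [
    [0,0,0,0,0.005,0,0],
    [0,0,0,0,0.01,0,0],
    [0,0,0,0,0.012,-0.02,0],
    [0,0,0,0,0.03,-0.06,0],
    [0,0,0,0,0.06,-0.08,0],
    [0,0,0,0,0.06,-0.08,0],
    [0,0,0,0,0.06,-0.08,0]
  ]
}}

```text
clock: 11.15
position: [0.5634, -0.1322, 0.1751]
ee_rot: [0.934, 0.358, 0.0, -0.0]
ft_force: [-0.1, 0.8, 0.0]
grip_width: 0.001
```

```bash
python3 - <<'E'
from h import *
o=manip.get_obs();print(o['clock'],o['position'],o['ft_force'])
p=cams.camera_params('wrist');w=cams.camera('wrist')[:,:,::-1]
pv=np.array([.4902,-.098]);d=np.array([.743,.669])
print(proj(p,[[*pv,.091],[*(pv+.031*d),.105],[.5697,-.0264,.078]]))
cv2.imwrite('pics/w7.png',w)
s=cams.camera('side')[:,:,::-1];cv2.imwrite('pics/s7.png',s)
cv2.imwrite('pics/m7.png',np.hstack([cv2.resize(s[144:254,207:317],(400,400),interpolation=cv2.INTER_CUBIC),cv2.resize(w,(533,400))[:,66:466]]))
E
```

```text
11.15 [ 0.56340107 -0.13215543  0.17511289] [-0.09764152  0.75700881  0.00374846]
[[230.29719026 109.73799512]
 [275.6549753  110.10267026]
 [381.00222731 109.11944236]]
```

View pics/m7.png

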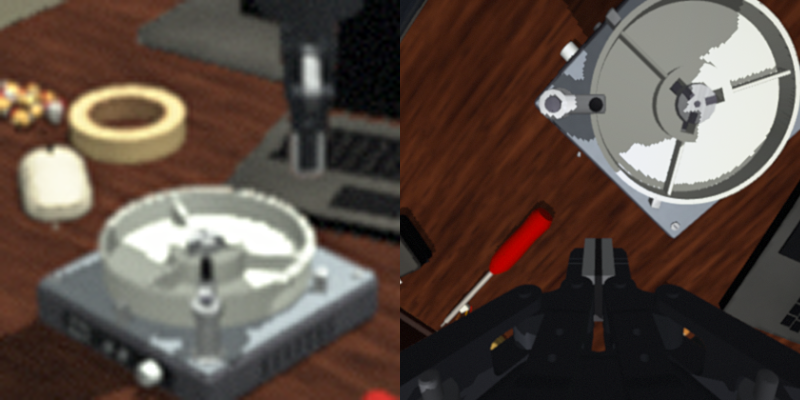

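```bash
python3 -c "
from workcell import manip
print(manip.hand_in())"
```

```text
the job is handed in; nothing more can be done
None
```

The tray is seated fully home and the swing latch is closed over its rim. I handed the job in at about 11 s of the 61 s allowed.

- **Turning:** I turned the tray about 12° anticlockwise with the shut fingertips on a divider, until the notches met the keys.
- **Pressing:** I pressed the hub down with the fingers straddling the shaft, up to about 25 N. The side camera then showed the rim about 12 mm lower than at the start, which is home. Most of the rim points I re-checked after letting go had not moved; one was unclear because the shading had changed.
- **Latch:** I swung it by its stud until it stopped moving, at about 10 N. The last picture shows pivot, stud and shaft in one line, with the bar over the rim and the arm clear.

Some checks did not agree with what I expected:
- **Start angle:** I measured it about 12° clockwise of a fit, which is 108° anticlockwise and outside the stated 23 to 97°. I followed the measurement, and the tray dropped.
- **Hub press:** I never saw the 10 N plunger resistance. The force read near zero and then met a hard stop, with up to 12 N of sideways force, so the seating rests on the camera measurement.
- **Bystanders:** I did not measure them before and after. The arm stayed clear of them, and those in the last views look unmoved.

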